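Coating check on a radio housing

ROBOT

A 6-joint arm with a two-finger parallel gripper is mounted at the origin on the work surface. World frame = base frame: x ahead of the robot, y to its left, z up, the work surface at z = 0. Lengths are in m, angles in rad, forces in N, time in s.
With the tool pointing down it reaches from about 0.35 to 0.775 m from the base axis. Payload 5.5 kg.
Tool frame: the origin (TCP) lies at the very end of the fingers, on their centre line; the grasp point (between the pads) lies 19 mm behind it; z points along the fingers, y is the direction in which the jaws open and shut (so a half turn about z gives the same grasp; the last joint's range is limited). The gripper opens to 85 mm and grips with 20 to 120 N. Pads are 22 mm wide; open, the fingers measure 114 mm over their backs; the gripper's body (76 mm by 85 mm) begins 54 mm behind the grasp point. The pads swing forward as they close: fully open they stand 13 mm farther back than shut.
Start: joints at [-1.336, 0.313, 0.046, 1.304, 0, 1.431], TCP at [0.21, -0.535, 0.231] pointing down, gripper open.
Joint ranges: [-2.76, 2.76], [-0.86, 1.69], [-1.03, 1.26], [-2.2, 2.34], [-1.47, 1.5], [-3.14, 3.14]. Speed limits (rad/s): [2.57, 2.57, 3.14, 3.14, 3.14, 3.14].

INTERFACE

Orientations are given as a unit quaternion [w, x, y, z].
In Python, from rig import bot gives the robot as it stands.
- The arm moves only by the tool send_rows, never from a script. Its argument "deltas" is a list of rows, each an object of numbers: "x", "y", "z": the shift along the tool's x, y, z in mm; "roll": the turn about the tool's z in degrees. In form: [{"x": .., "y": .., "z": .., "roll": ..}, ...]. A call has 1 to 12 rows; each row is the pose to reach, as a shift and turn from the pose commanded when the call began, along the tool's axes at that moment; what a row does not reach only later rows make up. A row lasts 1/10 s, in which the tool goes at most 50 mm and 8.59 degrees, less where a joint would pass 70% of its speed; a pose out of reach is approached as far as the arm can. A call with a gripper value outside its range is refused whole. "hand" is the closure, from -1 (fully open) to 1 (shut), set as the call begins (left out, the last holds). The fingers move at their own pace and stop on an object; "squeeze" is the grip in N (left out, the last holds). Time passes only in rows, so rows that repeat a pose let the fingers close. It gives the time, the measured TCP pose, the force and the opening at its end, in the units of the state.
- bot.get_state(): the state, without advancing time (a new reading comes with each control period).
- bot.get_image(name): name is "scene" or "top"; returns the picture (420x560x3 uint8, red, green, blue); there is no depth.
- bot.camera_model(name): a dict with "intrinsics" (3x3 intrinsics, pixels), "D" ([k1, k2, p1, p2, k3] as OpenCV has them; the pictures are not rectified), "R" (3x3) and "t" (3): a world point X has camera coordinates R X + t. Camera axes: x right, y down, z forward; pixel columns grow to the right and rows downward; lengths in m; the calibration is good to about 2 mm. A picture is of the moment at which its call begins. camera_model takes no time and is no camera call.
- bot.close_job(): hands the job in, once; it reports no verdict.
The state is a dict: "time": time; "qpos": joint angles; "joint_velocities": joint speeds; "joint_torque": joint torques, N m; "eef_pos": TCP position; "orientation": TCP orientation; "force": force on the tool from outside, world axes, zero at the start; "ft_torque": the same for the moment, N m; "opening": finger opening in m.
Only numpy, scipy, OpenCV 4.12 (cv2) and the standard library are available. Lean on these libraries where they do the work, as an engineer would, in place of code of your own. Each camera call takes 0.05 s, during which the arm holds its last target.

TASK

Take the coating-thickness gauge out of its holster and first check its zero: hold it upright with its nose pressed lightly on the middle of the bare aluminium zero plate for a good second. Then measure the coating of the black radio unit: set the nose inside the yellow ring on the tilted cover, with the gauge square to the cover, press lightly so that the spring nose goes about half-way in without bottoming, and finish while still holding it steady there. Leave the unit's tilt and the other things on the bench as they are.

Things in the scene. Friction and masses are not known exactly. Their poses are not given: they have to be found in the camera images.
- gauge: hand-held coating-thickness gauge, grey box with yellow edges, nose down in its holster; 0.19 to 0.32 kg. Origin: centre of the nose's foot with the nose fully out; z up along the gauge. Box 30 mm thick (x), 62 mm wide (y), from z = 30 to 160 mm; ribbed grip on both flat x faces, z = 105 to 150 mm, display below it on the -x face. A fixed 25 mm collar reaches down to z = 13 mm; the nose below it
- nose_foot (a point): centre of the flat foot of the gauge's steel nose (14 mm across); on the gauge's axis, at gauge z = 0 when the nose is out, moving up the gauge's z as it is pressed in
- nose (a joint): how far the nose is pushed into the gauge: 0 fully out, 0.008 m bottomed (8 mm). Spring: 1.5 N at the start of travel plus 0.5 N per mm, so 3.5 N at half-way. It slides along the gauge's z
- holster: black holster fixed to the bench, base 90 x 122 mm. Origin: underside centre, z up. The gauge's box stands in a 34 x 66 mm pocket with its floor 38 mm and its rim 68 mm above the bench (gauge origin 8 mm above the bench): draw the gauge straight up, 60 mm until the nose clears the rim
- zero_plate: bare aluminium plate 70 x 70 x 12 mm lying loose on the bench, 0.16 kg, a thin circle about its middle. Origin: centre of its underside, z up; its upper face is 12 mm above the origin
- stand: grey tilting stand, fixed to the bench, base 200 x 270 mm, its two cheeks with black knobs (tops up to 103 mm high, knob ends 141 mm either side of its middle); it carries the radio unit on a tray between the cheeks. Origin: centre of the underside; the tilt axis runs along its y, 85 mm above the bench
- unit (a joint): tilt of the tray and radio unit about the stand's y axis, 85 mm above the stand's origin: 0 is level; as it grows the cover leans to face the stand's -x side (towards the robot). A stiff friction joint, it stays where it is
- spot (a point): centre of the yellow ring (37 mm outside, 27 mm inside diameter) on the flat black cover (140 x 206 mm) of the radio unit; the point lies on the cover's surface, z is the outward normal of the cover, y along the tilt axis. The ring may lie anywhere along y on the cover within 55 mm of its middle; the cover is flat, with low steel clips near its two y ends only
- connector_bin: bystander: blue open bin of coax connectors, 150 x 200 x 75 mm, origin under its centre
- attenuator: bystander: black ribbed cylinder 43 mm across and 48 mm high with a steel connector on top (64 mm in all), standing; origin under its centre
- shim_case: bystander: flat black case with coloured shims, 62 x 90 x 10 mm, origin under its centre
Not all that is in view belongs to the job. Of the things that look like the gauge, the middle-sized one is meant.

How it is judged:
By the outcome, as a careful person would: the job done as asked, in the order asked, and still so for the second after the job is handed in, while the arm keeps its last pose, push and grip.
It also fails if it takes over 45 s, if anything falls off the work surface, if the arm or the gripper's body presses on something with over 40 N, if the wrist force passes 120 N, or if a joint passes its speed limit or range.

## Working session

There is one attempt and no reset: what is moved stays moved. The work goes in short steps, Python scripts to look and compute and a tool call to move; the robot and the scene stay as the last step left them, time stands still between calls to the robot, and variables do not carry over. Pictures are saved under pics/ and viewed, and the job is handed in when it is done.

Besides the shell and the picture viewer there is one more tool, called after ">>>" by a JSON object that holds its "method" and its "body". send_rows: Moves the arm, as the interface text tells. Its arguments: {"type":"object","properties":{"deltas":{"type":"array","items":{"type":"object","properties":{"x":{"type":"number"},"y":{"type":"number"},"z":{"type":"number"},"roll":{"type":"number"}}}},"hand":{"type":"number"},"squeeze":{"type":"number"}},"required":["deltas"]}

```bash
ls; mkdir -p pics
python3 - <<'E'
from rig import bot
import cv2,numpy as np
s=bot.get_state();print(s)
for n in("scene","top"):
    im=bot.get_image(n);cv2.imwrite(f"pics/{n}0.png",im[:,:,::-1])
    m=bot.camera_model(n);print(n,m)
E
```

```text
pics
{'time': 0.0, 'qpos': array([-1.33558257e+00,  3.14016242e-01,  4.50002232e-02,  1.30360188e+00,
        8.55847088e-06,  1.43120942e+00]), 'joint_velocities': array([-0.00027063, -0.00073373, -0.00182003,  0.00056339,  0.00077904,
       -0.00104274]), 'joint_torque': array([ 1.42510624e-03, -4.80627751e+01,  2.98532206e+01,  1.93015917e-02,
       -1.44095594e-05,  9.19605512e-07]), 'eef_pos': array([ 0.21038258, -0.53459158,  0.23040855]), 'orientation': array([-9.09948581e-04,  9.82491481e-01,  1.86305290e-01, -3.92568132e-05]), 'force': array([ 0.23750718,  0.60281889, -0.32216232]), 'ft_torque': array([ 0.02041573,  0.02336403, -0.01408401]), 'opening': 0.08565943695248551}
scene {'intrinsics': array([[525.29903009,   0.        , 275.15099778],
       [  0.        , 525.29903009, 215.99830781],
       [  0.        ,   0.        ,   1.        ]]), 'D': array([-0.19681627,  0.        ,  0.        ,  0.        ,  0.        ]), 'R': array([[-0.75503506,  0.6555338 , -0.01405345],
       [ 0.52211913,  0.58812845, -0.61765406],
       [-0.39662788, -0.47368804, -0.78632434]]), 't': array([ 0.39906487, -0.2573945 ,  1.29144323])}
top {'intrinsics': array([[422.04292585,   0.        , 281.07664177],
       [  0.        , 422.04292585, 207.25551714],
       [  0.        ,   0.        ,   1.        ]]), 'D': array([-0.07138689,  0.        ,  0.        ,  0.        ,  0.        ]), 'R': array([[ 0.00311683, -0.99967256,  0.02539818],
       [-0.98790676, -0.00701537, -0.15489033],
       [ 0.15501779, -0.02460827, -0.98760514]]), 't': array([0.01832451, 0.56671085, 0.87100975])}
```

View pics/scene0.png

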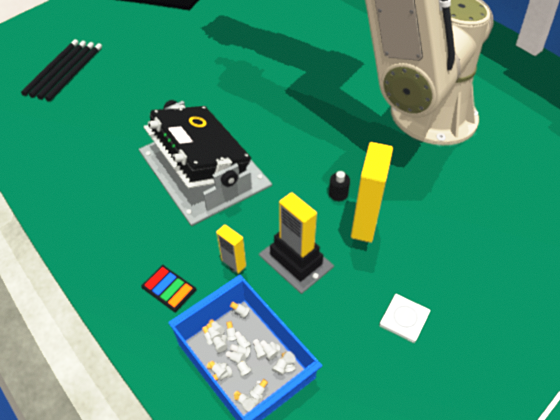

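View pics/top0.png

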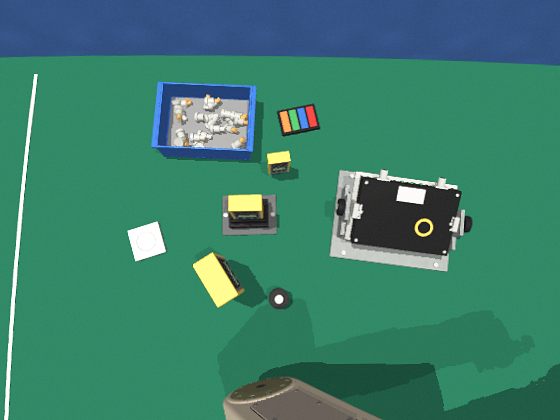

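```bash
cat > h.py <<'E'
import cv2,numpy as np
from scipy.spatial.transform import Rotation as Rn
from rig import bot
M={n:bot.camera_model(n) for n in("scene","top")}
def proj(n,X):
    m=M[n];r,_=cv2.Rodrigues(m["R"]);return cv2.projectPoints(np.atleast_2d(np.array(X,float)),r,m["t"],m["intrinsics"],m["D"])[0][:,0]
def ray(n,uv):
    m=M[n];p=cv2.undistortPoints(np.array([[uv]],float),m["intrinsics"],m["D"])[0,0]
    return -m["R"].T@m["t"], m["R"].T@np.array([p[0],p[1],1])
def onz(n,uv,z):
    c,d=ray(n,uv);return c+d*(z-c[2])/d[2]
def tri(a,b):
    c1,d1=ray("scene",a);c2,d2=ray("top",b);d1/=np.linalg.norm(d1);d2/=np.linalg.norm(d2)
    s=np.linalg.lstsq(np.stack([d1,-d2],1),c2-c1,rcond=None)[0]
    p,q=c1+s[0]*d1,c2+s[1]*d2;return (p+q)/2,np.linalg.norm(p-q)
def crop(src,out,u0,v0,w,h,k):
    im=cv2.imread(src)[v0:v0+h,u0:u0+w];im=cv2.resize(im,None,fx=k,fy=k,interpolation=cv2.INTER_CUBIC)
    for u in range((u0+9)//10*10,u0+w,10):
        cv2.line(im,((u-u0)*k,0),((u-u0)*k,4 if u%20 else 10),(255,255,255),1)
        if u%20==0: cv2.putText(im,str(u),((u-u0)*k,20),0,.35,(255,255,255),1)
    for v in range((v0+9)//10*10,v0+h,10):
        cv2.line(im,(0,(v-v0)*k),(4 if v%20 else 10,(v-v0)*k),(255,255,255),1)
        if v%20==0: cv2.putText(im,str(v),(12,(v-v0)*k+4),0,.35,(255,255,255),1)
    cv2.imwrite(out,im)
E
python3 - <<'E'
from h import *
for n in M: print(n,-M[n]["R"].T@M[n]["t"])
crop("pics/scene0.png","pics/s_g.png",205,180,130,115,6)
crop("pics/scene0.png","pics/s_u.png",135,90,140,135,4)
crop("pics/top0.png","pics/t_g.png",120,140,160,110,5)
crop("pics/top0.png","pics/t_u.png",325,160,150,115,5)
crop("pics/scene0.png","pics/s_p.png",370,280,70,70,8)
E
```

```text
scene [0.94792094 0.50152174 0.86212073]
top [0.42477837 0.04372824 0.94752633]
```

View pics/s_g.png

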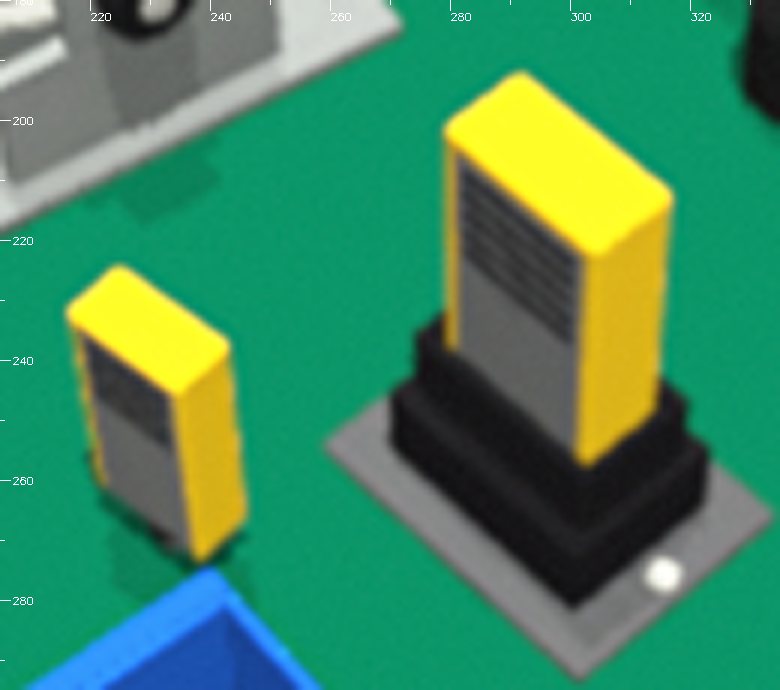

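View pics/s_u.png

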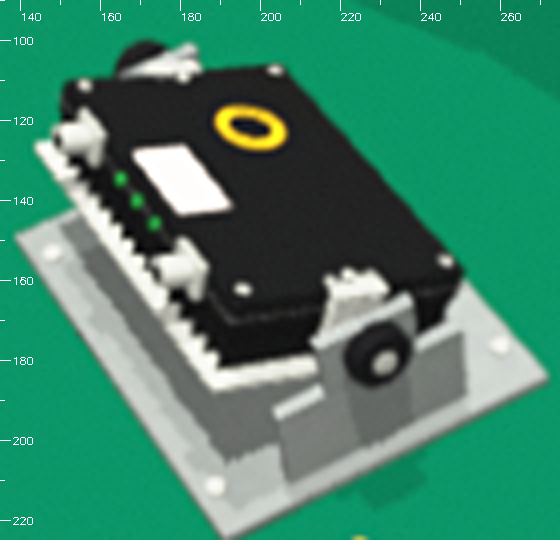

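View pics/t_g.png

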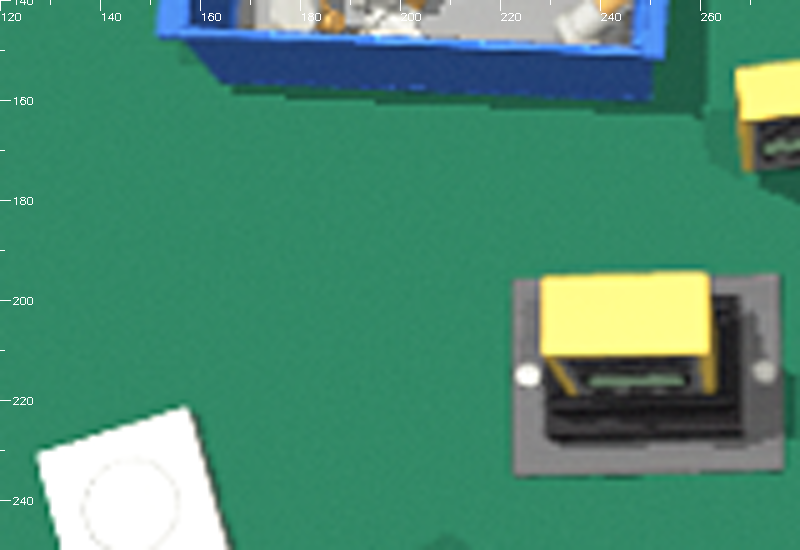

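View pics/t_u.png

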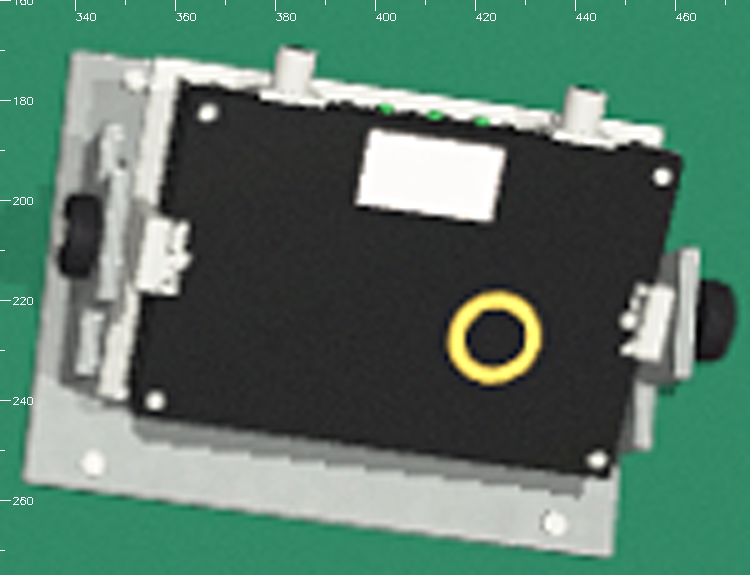

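View pics/s_p.png

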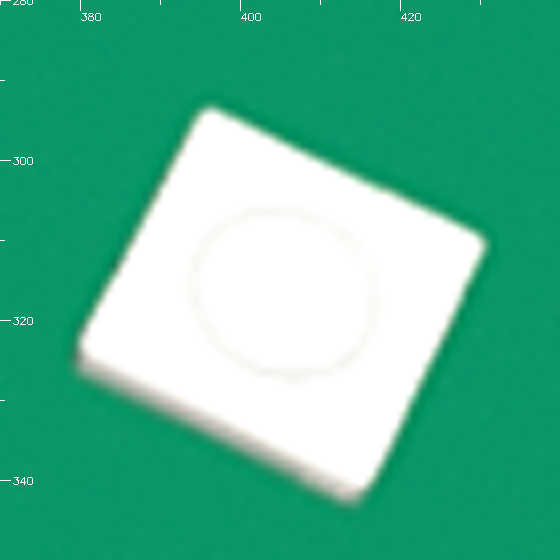

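Run:
```python
from h import *
np.set_printoptions(precision=4,suppress=True)
def mm(a): return np.round(np.array(a)*1000,1)
# gauge top
S=[(291,192),(279,201.5),(303.5,222.5),(317,212.5)]
for p in S: print("s",mm(onz("scene",p,.168)))
T=[(228,195.5),(260.7,194.5),(261.3,211),(228,211.3)]
for p in T: print("t",mm(onz("top",p,.168)))
print("holster base")
for p in [(222.5,195.5),(275,195),(275.5,234),(222.5,235)]: print("t",mm(onz("top",p,.004)))
for p in [(258.5,254.5),(301,293)]: print("s",mm(onz("scene",p,.004)))
print("plate")
for p in [(127.5,231),(157.5,221.5),]: print("t",mm(onz("top",p,.012)))
for p in [(395.5,293),(430.5,310),(415,341),(379.5,323.5)]: print("s",mm(onz("scene",p,.012)))
print("s circ",mm(onz("scene",(405.8,316.5),.012)), "t", mm(onz("top",(146.2,241),.012)))
print("stand base")
for p in [(339,170.5),(328.5,256.5),(446,271)]: print("t",mm(onz("top",p,.006)))
for p in [(137,149.5),(191.5,224),(270.5,183.5)]: print("s",mm(onz("scene",p,.006)))
print("unit screws: tri")
sc=[(154.3,111.2),(203.3,107.3),(193.3,161.8),(244.3,155)]
tp=[(464.5-9.5,195),(443,252),(366,182.3),(355.5,240)]
for a,b in zip(sc,tp): 
  p,e=tri(a,b);print(mm(p),mm(e))
print("ring",[mm(x) for x in tri((197.2,121.7),(421.9,227.6))])
print("decoys big top")
for p in [(362,0)]: pass
```

```text
s [542.3  61.6 168. ]
s [572.1  63.9 168. ]
s [571.5 125.1 168. ]
s [540.  124.6 168. ]
t [568.7 123.9 168. ]
t [571.1  62.6 168. ]
t [539.8  61.2 168. ]
t [538.8 123.2 168. ]
holster base
t [598.9 153.2   4. ]
t [601.   34.1   4. ]
t [512.1  32.5   4. ]
t [509.1 151.1   4. ]
s [602.7  35.6   4. ]
s [598.9 154.9   4. ]
plate
t [515.7 362.2  12. ]
t [537.5 296.   12. ]
s [471.  276.2  12. ]
s [449.7 344.5  12. ]
s [518.4 365.4  12. ]
s [539.9 298.7  12. ]
s circ [493.8 321.8  12. ] t [493.8 319.1  12. ]
stand base
t [ 659.2 -112.9    6. ]
t [462.2 -85.8   6. ]
t [ 429.6 -352.6    6. ]
s [ 629.1 -381.3    6. ]
s [ 659. -113.    6.]
s [464.6 -89.    6. ]
unit screws: tri
[ 582.8 -330.7  127.4] 4.8
[ 469.2 -317.    81.7] 1.8
[ 607.  -148.5  126.1] 4.0
[ 494.5 -133.5   80.3] 3.3
ring [array([ 518.4, -267.7,   99.4]), np.float64(2.1)]
decoys big top
```

Run:
```python
from h import *
crop("pics/scene0.png","pics/s_b.png",320,130,100,120,6)
crop("pics/top0.png","pics/t_b.png",180,240,130,80,6)
```

```text
(no output)
```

View pics/s_b.png

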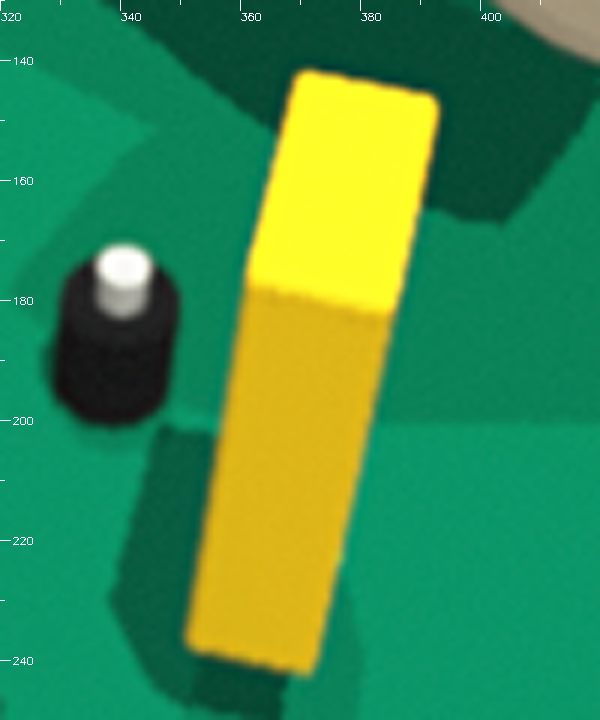

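View pics/t_b.png

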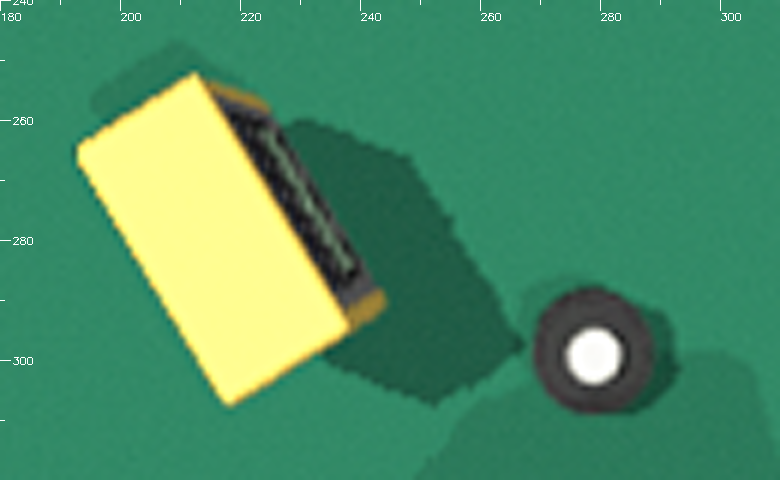

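```bash
cat > fit.py <<'E'
from h import *
from scipy.optimize import least_squares
np.set_printoptions(precision=4,suppress=True)
# params: sx,sy,yaw,tilt,h,ringx,ringy,a,b,tb
obs=[]
def model(p):
    sx,sy,yaw,tilt,h,rx,ry,a,b,tb=p
    Rs=Rn.from_euler("z",yaw).as_matrix(); Rt=Rs@Rn.from_euler("y",-tilt).as_matrix()
    O=np.array([sx,sy,0]);A=np.array([sx,sy,.085])
    cov=lambda x,y,d=0:A+Rt@np.array([x,y,h+d])
    base=lambda i,j:O+Rs@np.array([.1*i,.135*j,tb])
    return Rs,Rt,cov,base
SC=[((154.3,111.2),(455,195)),((203.3,107.3),(443,252)),((193.3,161.8),(366,182.3)),((244.3,155),(355.5,240))]
SG=[(1,-1),(-1,-1),(1,1),(-1,1)]
def res(p):
    Rs,Rt,cov,base=model(p);r=[]
    for (s,t),(i,j) in zip(SC,SG):
        X=cov(i*p[7],j*p[8],.001);r+=list(proj("scene",X)[0]-s)+list(proj("top",X)[0]-t)
    X=cov(p[5],p[6]);r+=list(proj("scene",X)[0]-(197.2,121.7))+list(proj("top",X)[0]-(421.9,227.6))
    for n,uv,i,j in [("top",(339,170.5),1,1),("top",(328.5,256.5),-1,1),("top",(446,271),-1,-1),("scene",(137,149.5),1,-1),("scene",(191.5,224),1,1),("scene",(270.5,183.5),-1,1)]:
        r+=list(proj(n,base(i,j))[0]-uv)
    r.append((p[9]-.006)/.002)
    return np.array(r)
s=least_squares(res,[.545,-.234,-.12,.38,.021,-.016,-.037,.06,.09,.006])
if __name__=="__main__":
    p=s.x;print(p,"yaw",np.degrees(p[2]),"tilt",np.degrees(p[3]));print(np.round(s.fun,1))
    Rs,Rt,cov,base=model(p);print("spot",cov(p[5],p[6]),"n",Rt[:,2])
    for a,b in [((369,141.5),(192.5,265)),((392,146),(217.5,308)),((385,182),(238.5,295)),((361,177),(212,252))]: print("big",tri(a,b))
E
python3 fit.py
```

```text
[ 0.5453 -0.2335 -0.128   0.3747  0.0189 -0.0166 -0.0387  0.0613  0.0925
  0.006 ] yaw -7.332945385017484 tilt 21.46765621572478
[ 0.9  0.7  1.  -0.7  0.2  0.4  0.2 -0.5  1.3  0.2  0.6 -0.4  1.2 -0.4
  0.7  0.   0.3  0.8  0.6 -0.1 -0.2 -1.1  0.5 -0.5  0.9  0.3  0.9 -0.1
 -0.9  0.9  1.1  0.2  0. ]
spot [ 0.5182 -0.2691  0.0965] n [-0.363   0.0467  0.9306]
big (array([0.4452, 0.1534, 0.2943]), np.float64(0.025449834034657767))
big (array([0.3664, 0.1322, 0.2183]), np.float64(0.0007063620331620546))
big (array([0.3728, 0.1179, 0.118 ]), np.float64(0.033185369989014606))
big (array([0.4606, 0.1446, 0.2156]), np.float64(0.00035905352150852096))
```

```bash
cat > go.py <<'E'
import sys
from h import *
def plan(target,yaw_x=None,s=None):
    """target mm world, yaw_x desired tool-x heading deg"""
    s=s or bot.get_state();q=s["orientation"];R=Rn.from_quat([q[1],q[2],q[3],q[0]]).as_matrix()
    d=R.T@(np.array(target)/1000-s["eef_pos"])*1000
    h=np.degrees(np.arctan2(R[1,0],R[0,0]))
    print("t %.2f pos"%s["time"],np.round(s["eef_pos"]*1000,1),"head %.2f"%h,"tilt %.2f"%np.degrees(np.arccos(-R[2,2])),"F",np.round(s["force"],2),"open %.1f"%(s["opening"]*1000))
    print("delta",np.round(d,1),"roll",None if yaw_x is None else round(-(((yaw_x-h)+180)%360-180),2))
if __name__=="__main__":
    a=[float(v) for v in sys.argv[1:]]
    plan(a[:3],a[3] if len(a)>3 else None)
E
python3 go.py 555.5 93.2 250 91.4; python3 go.py 400 -200 250
```

```text
t 0.10 pos [ 210.4 -534.6  230.5] head 21.47 tilt 0.09 F [0.4  0.79 0.87] open 85.4
delta [ 551.  -458.   -18.6] roll -69.93
t 0.10 pos [ 210.4 -534.6  230.5] head 21.47 tilt 0.09 F [0.4  0.79 0.87] open 85.4
delta [ 299. -242.  -19.] roll None
```

>>> {"method": "send_rows", "body": {"deltas": [{"x": 35, "y": -29, "z": -10, "roll": -6}, {"x": 70, "y": -58, "z": -19, "roll": -12}, {"x": 107, "y": -89, "z": -19, "roll": -18}, {"x": 144, "y": -120, "z": -19, "roll": -24}, {"x": 181, "y": -150, "z": -19, "roll": -30}, {"x": 218, "y": -181, "z": -19, "roll": -36}, {"x": 255, "y": -212, "z": -19, "roll": -42}, {"x": 292, "y": -243, "z": -19, "roll": -48}, {"x": 329, "y": -273, "z": -19, "roll": -54}, {"x": 366, "y": -304, "z": -19, "roll": -60}, {"x": 403, "y": -335, "z": -19, "roll": -66}, {"x": 440, "y": -366, "z": -19, "roll": -70}], "hand": -1}}

```text
time: 1.3
eef_pos: [0.4864, -0.0315, 0.2501]
orientation: [-0.0, 0.697, 0.717, -0.0]
force: [0.8, -1.2, -1.0]
opening: 0.0852
```

```bash
python3 go.py 555.5 93.2 200 91.4
```

```text
t 1.30 pos [486.4 -31.5 250.1] head 91.69 tilt 0.02 F [ 0.8  -1.24 -0.97] open 85.2
delta [122.6  72.8  50.1] roll 0.29
```

>>> {"method": "send_rows", "body": {"deltas": [{"x": 35, "y": 21, "z": 0}, {"x": 75, "y": 45, "z": 5}, {"x": 105, "y": 62, "z": 15}, {"x": 122.5, "y": 73, "z": 35}, {"x": 122.5, "y": 73, "z": 50}, {"x": 122.5, "y": 73, "z": 50}, {"x": 122.5, "y": 73, "z": 50}]}}

```text
validation failed for argument at $.de...
```

```bash
python3 go.py 555.5 93.2 115 91.4
python3 - <<'E'
from h import *
for n in("scene","top"): cv2.imwrite(f"pics/{n}1.png",bot.get_image(n)[:,:,::-1])
crop("pics/scene1.png","pics/s1.png",230,110,130,150,4)
E
```

```text
t 1.30 pos [486.4 -31.5 250.1] head 91.69 tilt 0.02 F [ 0.8  -1.24 -0.97] open 85.2
delta [122.6  72.8 135.1] roll 0.29
```

View pics/s1.png

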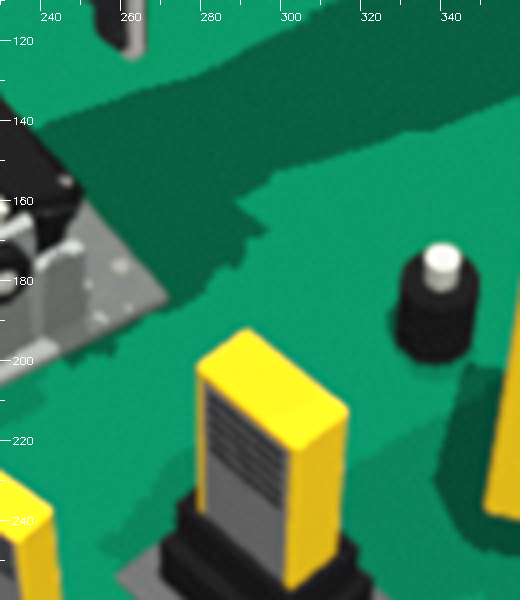

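View pics/top1.png

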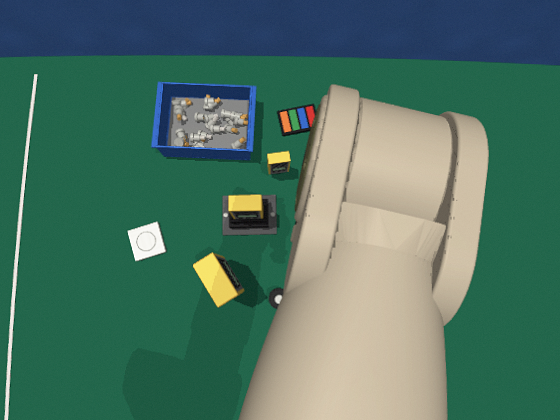

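>>> {"method": "send_rows", "body": {"deltas": [{"x": 35, "y": 21, "z": 0, "roll": 0}, {"x": 75, "y": 45, "z": 5, "roll": 0}, {"x": 105, "y": 62, "z": 15, "roll": 0}, {"x": 122.5, "y": 73, "z": 35, "roll": 0}, {"x": 122.5, "y": 73, "z": 50, "roll": 0}, {"x": 122.5, "y": 73, "z": 50, "roll": 0}, {"x": 122.5, "y": 73, "z": 50, "roll": 0}]}}

```text
time: 2.1
eef_pos: [0.5553, 0.0903, 0.2001]
orientation: [-0.0, 0.698, 0.716, -0.001]
force: [0.3, 0.3, -0.4]
opening: 0.0854
```

```bash
python3 go.py 555.5 93.2 115 91.4
python3 - <<'E'
from h import *
for n in("scene",): cv2.imwrite(f"pics/{n}2.png",bot.get_image(n)[:,:,::-1])
crop("pics/scene2.png","pics/s2.png",230,110,130,150,4)
E
```

```text
t 2.10 pos [555.3  90.3 200.1] head 91.43 tilt 0.09 F [ 0.29  0.32 -0.39] open 85.4
delta [ 2.9  0.4 85.1] roll 0.03
```

View pics/s2.png

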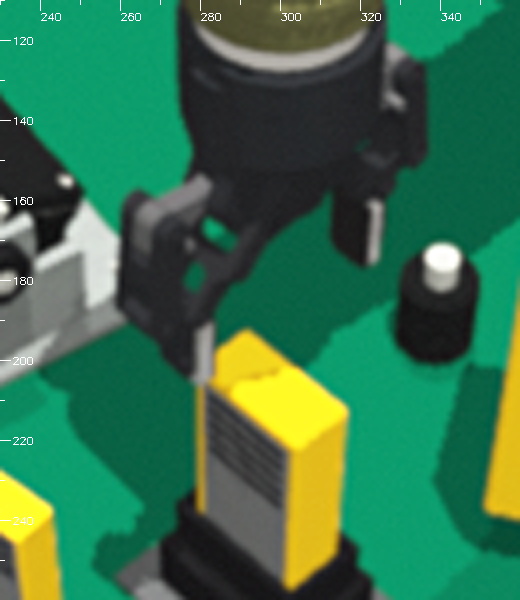

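>>> {"method": "send_rows", "body": {"deltas": [{"x": 3, "y": 0.5, "z": 25, "roll": 0}, {"x": 3, "y": 0.5, "z": 55, "roll": 0}, {"x": 3, "y": 0.5, "z": 78, "roll": 0}, {"x": 3, "y": 0.5, "z": 85, "roll": 0}, {"x": 3, "y": 0.5, "z": 85, "roll": 0}]}}

```text
time: 2.65
eef_pos: [0.5559, 0.0933, 0.1154]
orientation: [-0.0, 0.698, 0.716, -0.0]
force: [-0.9, -0.3, 0.4]
opening: 0.0858
```

>>> {"method": "send_rows", "body": {"deltas": [{"x": 0, "y": 0, "z": 0, "roll": 0}, {"x": 0, "y": 0, "z": 0, "roll": 0}, {"x": 0, "y": 0, "z": 0, "roll": 0}, {"x": 0, "y": 0, "z": 0, "roll": 0}, {"x": 0, "y": 0, "z": 0, "roll": 0}, {"x": 0, "y": 0, "z": 0, "roll": 0}, {"x": 0, "y": 0, "z": 0, "roll": 0}], "hand": 1, "squeeze": 35}}

```text
time: 3.35
eef_pos: [0.557, 0.0939, 0.1162]
orientation: [0.001, 0.698, 0.716, 0.001]
force: [0.0, -0.1, 5.2]
opening: 0.0295
```

```bash
python3 go.py 555.5 93.2 185 91.4
python3 - <<'E'
from h import *
for n in("scene",): cv2.imwrite(f"pics/{n}3.png",bot.get_image(n)[:,:,::-1])
crop("pics/scene3.png","pics/s3.png",230,110,130,150,4)
E
```

```text
t 3.35 pos [557.   93.9 116.2] head 91.48 tilt 0.11 F [ 0.02 -0.13  5.24] open 29.5
delta [ -0.7  -1.4 -68.8] roll 0.08
```

View pics/s3.png

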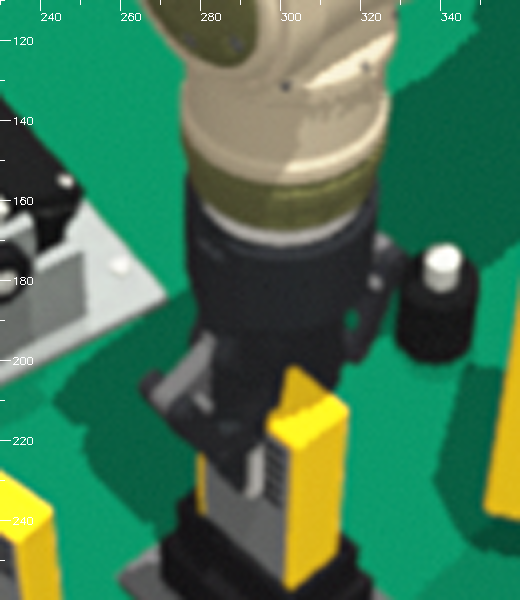

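>>> {"method": "send_rows", "body": {"deltas": [{"x": 0, "y": 0, "z": -8, "roll": 0}, {"x": 0, "y": 0, "z": -25, "roll": 0}, {"x": 0, "y": 0, "z": -45, "roll": 0}, {"x": 0, "y": 0, "z": -65, "roll": 0}, {"x": 0, "y": 0, "z": -80, "roll": 0}, {"x": 0, "y": 0, "z": -80, "roll": 0}, {"x": 0, "y": 0, "z": -80, "roll": 0}]}}

```text
time: 4.1
eef_pos: [0.5559, 0.0939, 0.1947]
orientation: [-0.0, 0.698, 0.716, -0.0]
force: [-0.2, 0.4, -2.1]
opening: 0.0298
```

```bash
python3 go.py 494 320 195
python3 - <<'E'
from h import *
for n in("scene","top"): cv2.imwrite(f"pics/{n}4.png",bot.get_image(n)[:,:,::-1])
crop("pics/scene4.png","pics/s4.png",230,110,130,150,4)
E
```

```text
t 4.10 pos [555.9  93.9 194.7] head 91.48 tilt 0.05 F [-0.21  0.39 -2.08] open 29.8
delta [227.6 -56.   -0.3] roll None
```

View pics/s4.png

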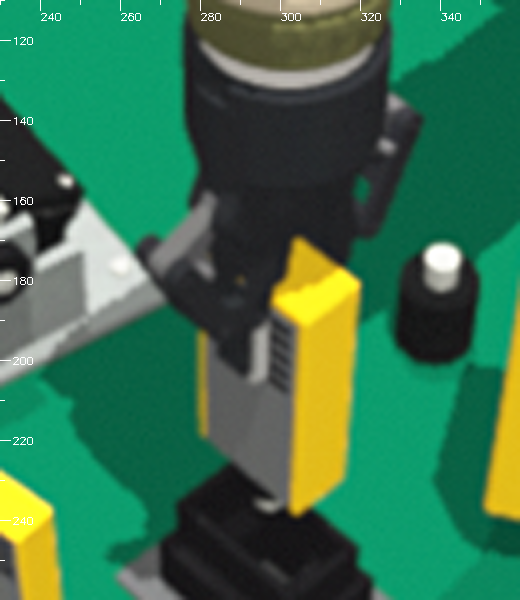

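View pics/top4.png

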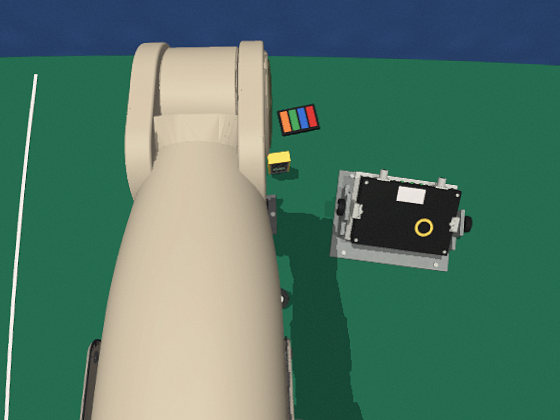

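>>> {"method": "send_rows", "body": {"deltas": [{"x": 35, "y": 0, "z": -8, "roll": 0}, {"x": 75, "y": 0, "z": -8, "roll": 0}, {"x": 115, "y": -14, "z": -8, "roll": 0}, {"x": 155, "y": -30, "z": -8, "roll": 0}, {"x": 195, "y": -45, "z": 0, "roll": 0}, {"x": 218, "y": -54, "z": 20, "roll": 0}, {"x": 227.5, "y": -56, "z": 45, "roll": 0}, {"x": 227.5, "y": -56, "z": 60, "roll": 0}, {"x": 227.5, "y": -56, "z": 65, "roll": 0}, {"x": 227.5, "y": -56, "z": 65, "roll": 0}, {"x": 227.5, "y": -56, "z": 65, "roll": 0}]}}

```text
time: 5.3
eef_pos: [0.4948, 0.3196, 0.1306]
orientation: [0.0, 0.698, 0.716, 0.0]
force: [0.5, -1.1, -2.2]
opening: 0.0297
```

```bash
python3 go.py 494 320.5 115.5 91.4
python3 - <<'E'
from h import *
for n in("scene","top"): cv2.imwrite(f"pics/{n}5.png",bot.get_image(n)[:,:,::-1])
crop("pics/scene5.png","pics/s5.png",330,220,130,130,5)
E
```

```text
t 5.30 pos [494.8 319.6 130.6] head 91.44 tilt 0.02 F [ 0.47 -1.13 -2.25] open 29.7
delta [ 0.9 -0.8 15.1] roll 0.04
```

View pics/s5.png

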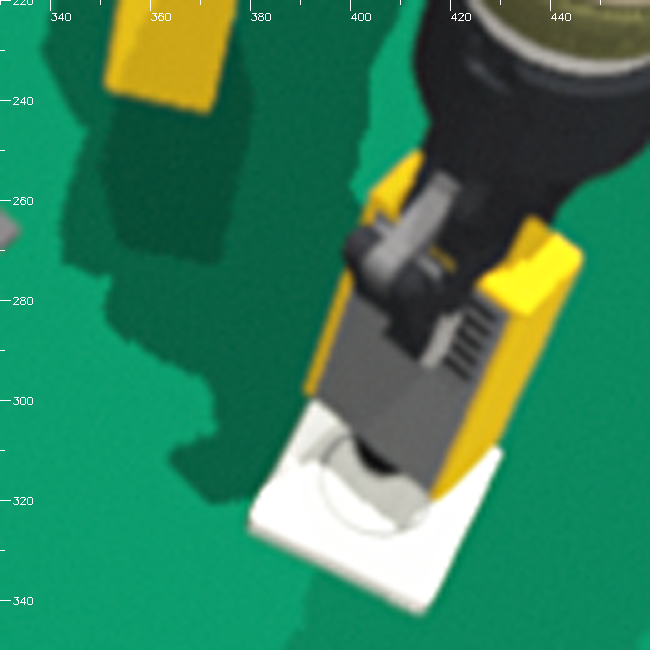

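View pics/top5.png

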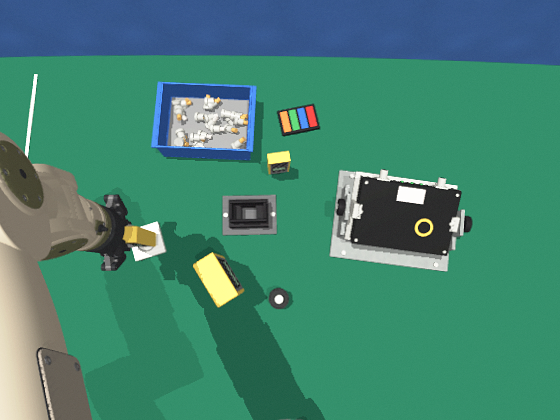

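```bash
cat > gm.py <<'E'
from h import *
G=130.  # gauge z of grip ; set by holster: origin = TCP+? 
def gauge_pts(foot,R,pts): return np.array([np.array(foot)+R@np.array(p)/1000 for p in pts])
E
python3 - <<'E'
from gm import *
z0=.1306-.1155+.008
R=Rn.from_euler("z",1.44,degrees=True).as_matrix()
for n,p in [("botA",(15,31,30)),("topA",(15,31,160)),("botB",(15,-31,30)),("foot",(0,0,0)),("topC",(-15,31,160))]:
    X=gauge_pts((.4948,.3196,z0),R,[p]);print(n,np.round(proj("scene",X)[0],1),np.round(proj("top",X)[0],1))
E
```

```text
botA [417.2 321.9] [126.2 232.2]
topA [434.8 283. ] [102.4 225.3]
botB [390.1 299.2] [155.1 231.8]
foot [405.7 313.2] [144.6 240.2]
topC [446.3 271.4] [101.7 241.8]
```

>>> {"method": "send_rows", "body": {"deltas": [{"x": 1, "y": -0.5, "z": 4, "roll": 0}, {"x": 1, "y": -0.5, "z": 8, "roll": 0}, {"x": 1, "y": -0.5, "z": 11, "roll": 0}, {"x": 1, "y": -0.5, "z": 13, "roll": 0}, {"x": 1, "y": -0.5, "z": 15, "roll": 0}, {"x": 1, "y": -0.5, "z": 15, "roll": 0}, {"x": 1, "y": -0.5, "z": 15, "roll": 0}]}}

```text
time: 6.1
eef_pos: [0.494, 0.3209, 0.1156]
orientation: [0.0, 0.698, 0.716, 0.0]
force: [-0.0, -0.4, 1.5]
opening: 0.0298
```

```bash
python3 go.py 494 320.5 115.5 91.4
python3 - <<'E'
from h import *
for n in("scene",): cv2.imwrite(f"pics/{n}6.png",bot.get_image(n)[:,:,::-1])
crop("pics/scene6.png","pics/s6.png",370,240,90,105,6)
E
```

```text
t 6.10 pos [494.  320.9 115.6] head 91.47 tilt 0.03 F [-0.03 -0.4   1.5 ] open 29.8
delta [-0.4 -0.   0.1] roll 0.07
```

View pics/s6.png

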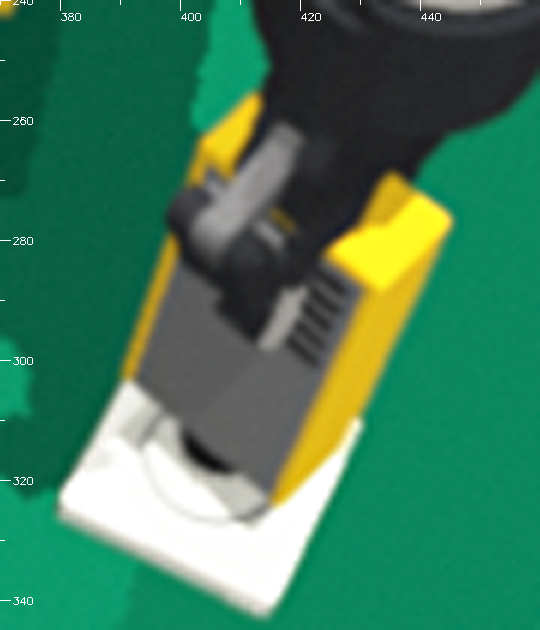

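>>> {"method": "send_rows", "body": {"deltas": [{"x": 0, "y": 0, "z": 0, "roll": 0}, {"x": 0, "y": 0, "z": 0, "roll": 0}, {"x": 0, "y": 0, "z": 0, "roll": 0}, {"x": 0, "y": 0, "z": 0, "roll": 0}, {"x": 0, "y": 0, "z": 0, "roll": 0}, {"x": 0, "y": 0, "z": 0, "roll": 0}, {"x": 0, "y": 0, "z": 0, "roll": 0}, {"x": 0, "y": 0, "z": 0, "roll": 0}, {"x": 0, "y": 0, "z": 0, "roll": 0}, {"x": 0, "y": 0, "z": 0, "roll": 0}, {"x": 0, "y": 0, "z": 0, "roll": 0}, {"x": 0, "y": 0, "z": 0, "roll": 0}]}}

```text
time: 7.35
eef_pos: [0.494, 0.3209, 0.1153]
orientation: [0.0, 0.698, 0.716, 0.0]
force: [0.6, -0.6, 1.5]
opening: 0.0296
```

>>> {"method": "send_rows", "body": {"deltas": [{"x": 0, "y": 0, "z": 0, "roll": 0}, {"x": 0, "y": 0, "z": 0, "roll": 0}, {"x": 0, "y": 0, "z": 0, "roll": 0}]}}

```text
time: 7.65
eef_pos: [0.4939, 0.3209, 0.1153]
orientation: [0.0, 0.698, 0.716, 0.0]
force: [0.7, -0.7, 2.0]
opening: 0.0294
```

Run:
```python
from h import *
crop("pics/top5.png","pics/t5.png",210,185,80,60,9)
crop("pics/scene5.png","pics/s5h.png",250,220,90,80,8)
```

```text
(no output)
```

View pics/t5.png

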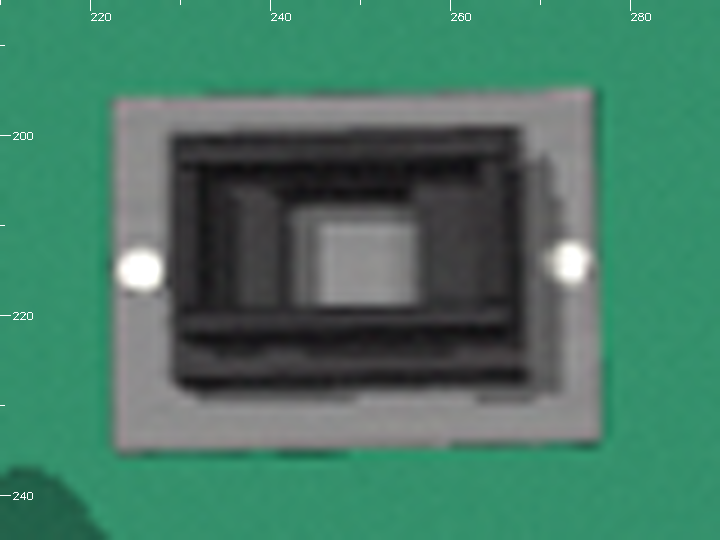

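View pics/s5h.png

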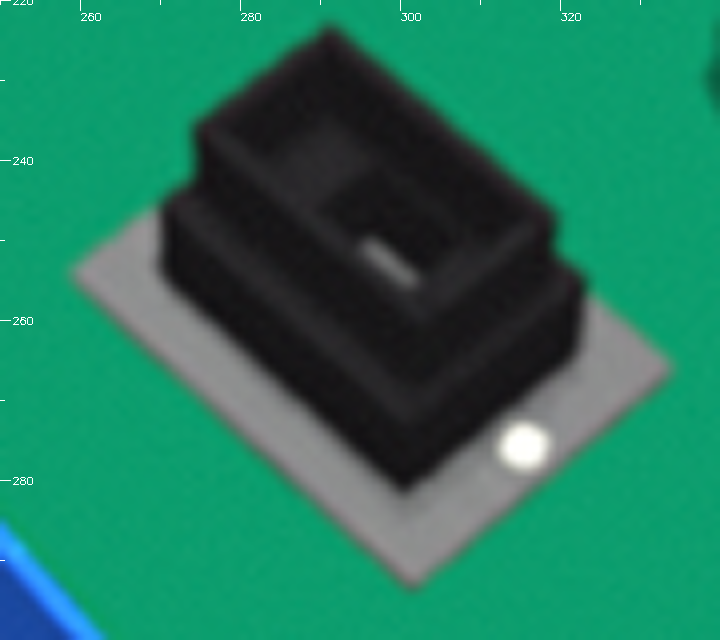

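```bash
python3 - <<'E'
from h import *
for uv in [(229.3,203),(229.3,221),(267,200.5),(267,220)]: print(np.round(onz("top",uv,.068)*1000,1))
for uv in [(275,236.5),(319,247),(290.5,223.5)]: print('s',np.round(onz("scene",uv,.068)*1000,1))
E
python3 go.py 555 185 145 91.4;python3 go.py 555 185 180 91.4
```

```text
[571.1 131.1  68. ]
[532.9 130.2  68. ]
[577.1  51.6  68. ]
[535.5  51.3  68. ]
s [579.5  59.7  68. ]
s [534.6 131.4  68. ]
s [537.4  56.2  68. ]
t 7.65 pos [493.9 320.9 115.3] head 91.47 tilt 0.01 F [ 0.66 -0.68  1.98] open 29.4
delta [-137.4   57.5  -29.7] roll 0.07
t 7.65 pos [493.9 320.9 115.3] head 91.47 tilt 0.01 F [ 0.66 -0.68  1.98] open 29.4
delta [-137.4   57.6  -64.7] roll 0.07
```

>>> {"method": "send_rows", "body": {"deltas": [{"x": 0, "y": 0, "z": -6, "roll": 0}, {"x": 0, "y": 0, "z": -20, "roll": 0}, {"x": -20, "y": 15, "z": -40, "roll": 0}, {"x": -55, "y": 35, "z": -40, "roll": 0}, {"x": -95, "y": 57, "z": -35, "roll": 0}, {"x": -130, "y": 57, "z": -25, "roll": 0}, {"x": -137, "y": 57, "z": -22, "roll": 0}, {"x": -137, "y": 57, "z": -22, "roll": 0}, {"x": -137, "y": 57, "z": -22, "roll": 0}]}}

```text
time: 8.55
eef_pos: [0.5539, 0.186, 0.1372]
orientation: [-0.001, 0.698, 0.716, -0.0]
force: [-0.1, -0.2, -1.5]
opening: 0.0296
```

```bash
python3 go.py 555.5 130 137.5 91.4
python3 - <<'E'
from h import *
for n in("scene",): cv2.imwrite(f"pics/{n}7.png",bot.get_image(n)[:,:,::-1])
crop("pics/scene7.png","pics/s7.png",255,180,130,110,6)
E
```

```text
t 8.55 pos [553.9 186.  137.2] head 91.49 tilt 0.06 F [-0.05 -0.24 -1.49] open 29.6
delta [-56.1   0.2  -0.4] roll 0.09
```

View pics/s7.png

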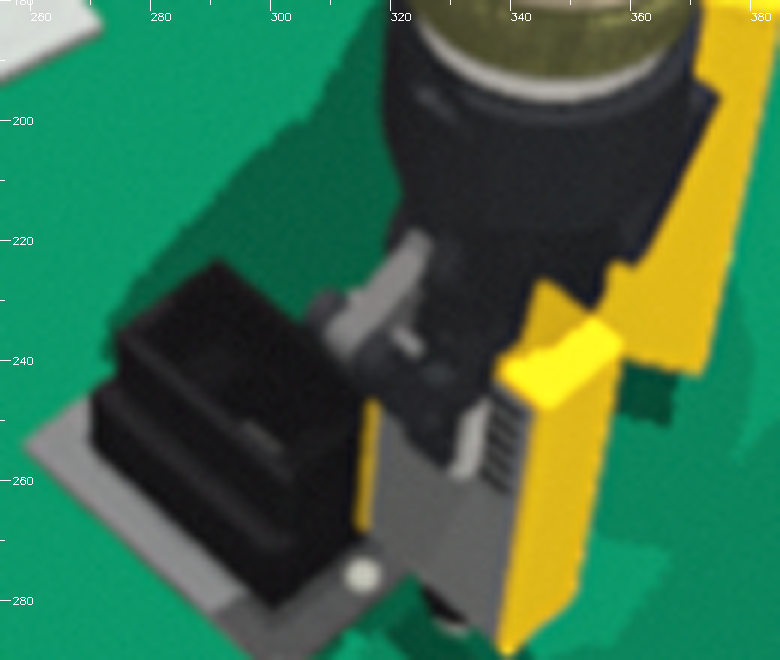

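>>> {"method": "send_rows", "body": {"deltas": [{"x": -12, "y": 1, "z": 0, "roll": 0}, {"x": -22, "y": 1, "z": 0, "roll": 0}, {"x": -27, "y": 1, "z": 0, "roll": 0}, {"x": -31, "y": 1, "z": 0, "roll": 0}, {"x": -35, "y": 1, "z": 0, "roll": 0}, {"x": -39, "y": 1, "z": 0, "roll": 0}], "squeeze": 25}}

```text
time: 9.2
eef_pos: [0.5569, 0.1471, 0.1381]
orientation: [-0.0, 0.698, 0.716, 0.001]
force: [-0.9, 5.2, 2.2]
opening: 0.0297
```

```bash
python3 go.py 555.5 130 137.5 91.4
python3 - <<'E'
from h import *
for n in("scene",): cv2.imwrite(f"pics/{n}8.png",bot.get_image(n)[:,:,::-1])
crop("pics/scene8.png","pics/s8.png",255,180,130,110,6)
E
```

```text
t 9.20 pos [556.9 147.1 138.1] head 91.51 tilt 0.16 F [-0.91  5.19  2.21] open 29.7
delta [-17.1  -1.8   0.5] roll 0.11
```

View pics/s8.png

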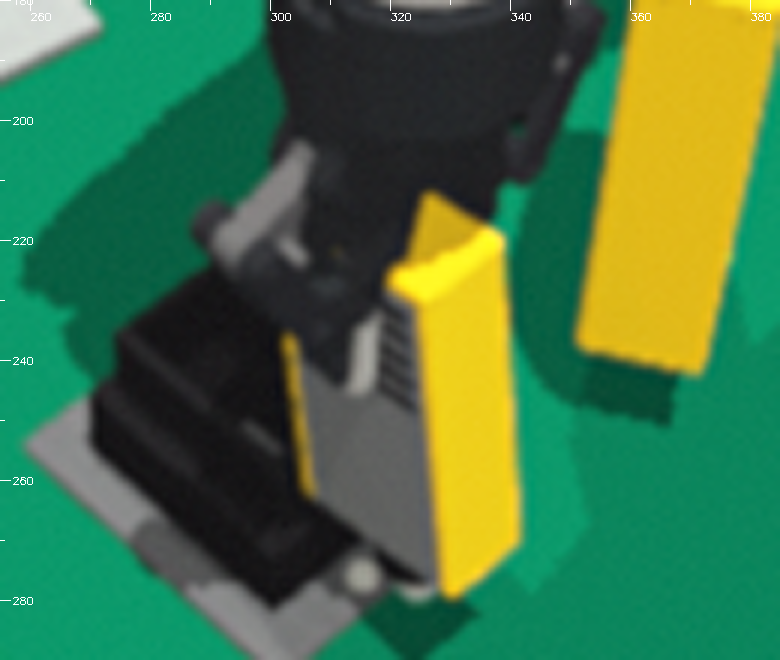

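>>> {"method": "send_rows", "body": {"deltas": [{"x": -4, "y": 0, "z": 0, "roll": 0}, {"x": -8, "y": 0, "z": 0, "roll": 0}, {"x": -12, "y": 0, "z": 0, "roll": 0}, {"x": -16, "y": 0, "z": 0, "roll": 0}, {"x": -19, "y": 0, "z": 0, "roll": 0}, {"x": -19, "y": 0, "z": 0, "roll": 0}]}}

```text
time: 9.85
eef_pos: [0.5574, 0.1274, 0.1379]
orientation: [0.0, 0.698, 0.716, 0.001]
force: [0.4, 3.2, 2.9]
opening: 0.0295
```

>>> {"method": "send_rows", "body": {"deltas": [{"x": 5, "y": 0, "z": 0, "roll": 0}, {"x": 15, "y": 0, "z": -10, "roll": 0}, {"x": 25, "y": 0, "z": -30, "roll": 0}, {"x": 25, "y": 0, "z": -55, "roll": 0}, {"x": 25, "y": 0, "z": -60, "roll": 0}, {"x": 25, "y": 0, "z": -60, "roll": 0}], "squeeze": 45}}

```text
time: 10.45
eef_pos: [0.5568, 0.1526, 0.1981]
orientation: [0.001, 0.698, 0.716, 0.0]
force: [-0.4, -0.3, -2.3]
opening: 0.0298
```

```bash
python3 go.py 555.5 130 200 91.4
python3 - <<'E'
from h import *
for n in("scene","top"): cv2.imwrite(f"pics/{n}9.png",bot.get_image(n)[:,:,::-1])
crop("pics/scene9.png","pics/s9.png",255,150,130,120,6)
E
```

```text
t 10.45 pos [556.8 152.6 198.1] head 91.49 tilt 0.12 F [-0.36 -0.27 -2.29] open 29.8
delta [-22.6  -1.9  -1.9] roll 0.09
```

View pics/s9.png

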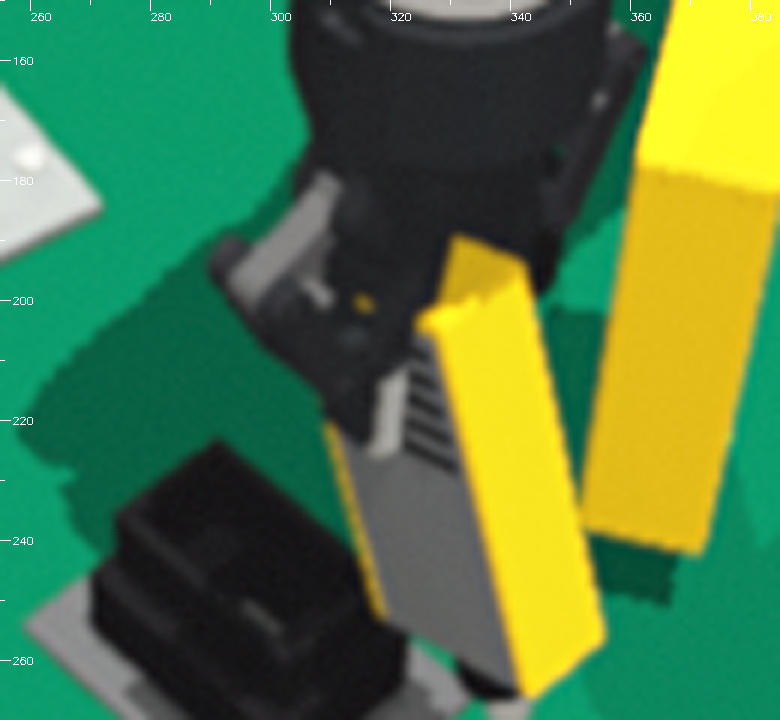

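View pics/top9.png

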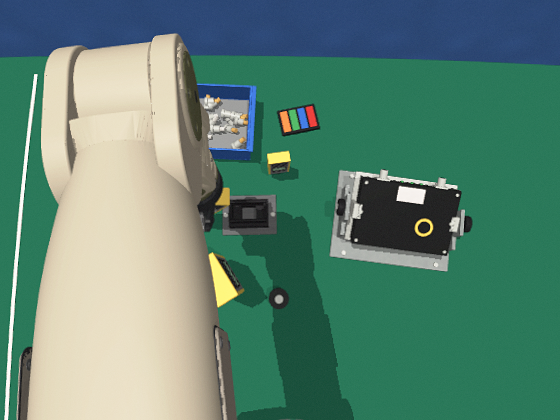

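```bash
cat > tilt.py <<'E'
from h import *
from scipy.optimize import least_squares
def fit(cam,obs,yaw,p0,sx=.5,xk=None):
    # params: th(deg; top leans to gauge -y => rot about +x), ox,oy,oz(gauge origin m)
    def R(th): return Rn.from_euler("ZX",[yaw,th],degrees=True).as_matrix()
    def f(p):
        r=[]
        for q,uv in obs:
            r+=list(proj(cam,p[1:]+R(p[0])@np.array(q)/1000)[0]-uv)
        if xk: r.append((pivot(p)[0]-xk)/.0005)
        return np.array(r)
    def pivot(p): return p[1:]+R(p[0])@np.array([0,0,.13])
    s=least_squares(f,p0);J=s.jac;C=np.linalg.inv(J.T@J)
    print("th %.2f +-%.2f"%(s.x[0],C[0,0]**.5*.5),"origin",np.round(s.x[1:]*1000,1),"pivot130",np.round(pivot(s.x)*1000,1));print(np.round(s.fun,1))
    return s.x
E
python3 - <<'E'
from tilt import *
fit("scene",[((15,31,30),(341.8,266.5)),((-15,31,30),(355.7,256)),((15,31,160),(326.3,204.5)),((-15,31,160),(341.3,193.5)),((15,-31,30),(318.5,253.5))],1.45,[15,.556,.19,.09],xk=.5563)
# control: upright frame 7 
fit("scene",[((15,31,30),(339.3,289)),((-15,31,30),(349.5,279)),((15,31,160),(345,247.5)),((-15,31,160),(357,236.5)),((15,-31,30),(314.5,268))],1.45,[0,.556,.186,.03],xk=.5539)
E
```

```text
th 21.21 +-0.35 origin [555.1 200.6  98.8] pivot130 [556.2 153.6 220. ]
[ 1.1  0.7 -0.4  0.7  0.8 -0.8 -0.5 -0.3 -1.3 -0.  -0.1]
th 0.56 +-0.33 origin [553.8 185.4  30.2] pivot130 [553.8 184.2 160.2]
[-0.8  0.6  0.6  0.5 -0.1 -0.6  0.8 -0.2 -0.9  0.  -0.1]
```

```bash
python3 go.py 462 -262 225 -7.33
```

```text
t 10.55 pos [555.6 152.3 196.2] head 91.47 tilt 0.10 F [-0.2   0.11 -2.05] open 29.7
delta [-411.7 -104.3  -28.4] roll 98.8
```

>>> {"method": "send_rows", "body": {"deltas": [{"x": -15, "y": -4, "z": -25, "roll": 6}, {"x": -45, "y": -12, "z": -50, "roll": 14}, {"x": -85, "y": -22, "z": -65, "roll": 22}, {"x": -125, "y": -32, "z": -65, "roll": 30}, {"x": -165, "y": -42, "z": -65, "roll": 38}, {"x": -205, "y": -52, "z": -65, "roll": 46}, {"x": -245, "y": -62, "z": -65, "roll": 54}, {"x": -285, "y": -72, "z": -65, "roll": 62}, {"x": -325, "y": -82, "z": -65, "roll": 70}, {"x": -360, "y": -92, "z": -65, "roll": 78}, {"x": -390, "y": -100, "z": -65, "roll": 86}, {"x": -411, "y": -104, "z": -65, "roll": 94}]}}

```text
time: 11.75
eef_pos: [0.4612, -0.263, 0.2606]
orientation: [-0.001, 1.0, -0.026, -0.001]
force: [-0.1, -0.5, -2.5]
opening: 0.0295
```

```bash
python3 go.py 462 -262 222 -7.33; python3 -c "
from h import *
print(np.degrees(bot.get_state()['qpos']))"
```

```text
t 11.75 pos [ 461.2 -263.   260.6] head -3.00 tilt 0.16 F [-0.11 -0.49 -2.51] open 29.5
delta [ 0.8 -1.  38.6] roll 4.33
[-3.83368087e+01  1.27633020e+01 -1.89596620e-01  7.72037485e+01
 -4.04181649e-02  1.44664341e+02]
```

>>> {"method": "send_rows", "body": {"deltas": [{"x": 1, "y": -1, "z": 10, "roll": 4.4}, {"x": 1, "y": -1, "z": 25, "roll": 4.4}, {"x": 1, "y": -1, "z": 38, "roll": 4.4}, {"x": 1, "y": -1, "z": 38, "roll": 4.4}, {"x": 1, "y": -1, "z": 38, "roll": 4.4}]}}

```text
time: 12.25
eef_pos: [0.4632, -0.2599, 0.2234]
orientation: [-0.001, 0.998, -0.061, -0.001]
force: [0.2, 0.7, -2.7]
opening: 0.0294
```

```bash
python3 go.py 471.2 -263.1 195 -7.33
python3 - <<'E'
from h import *
for n in("scene","top"): cv2.imwrite(f"pics/{n}10.png",bot.get_image(n)[:,:,::-1])
crop("pics/scene10.png","pics/s10.png",130,50,150,140,5)
crop("pics/top10.png","pics/t10.png",360,170,130,110,6)
E
```

```text
t 12.25 pos [ 463.2 -259.9  223.4] head -6.94 tilt 0.14 F [ 0.16  0.72 -2.73] open 29.4
delta [ 8.4  2.3 28.3] roll 0.39
```

View pics/s10.png

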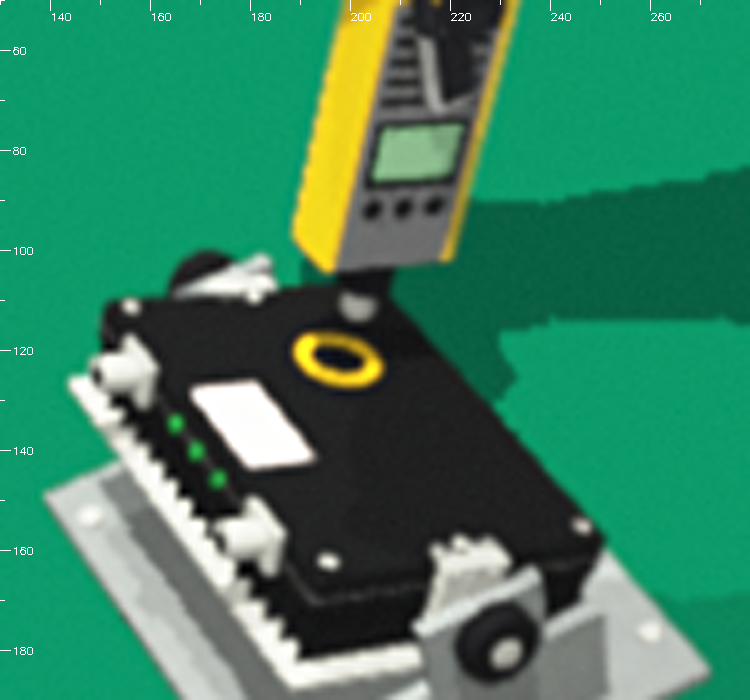

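View pics/t10.png

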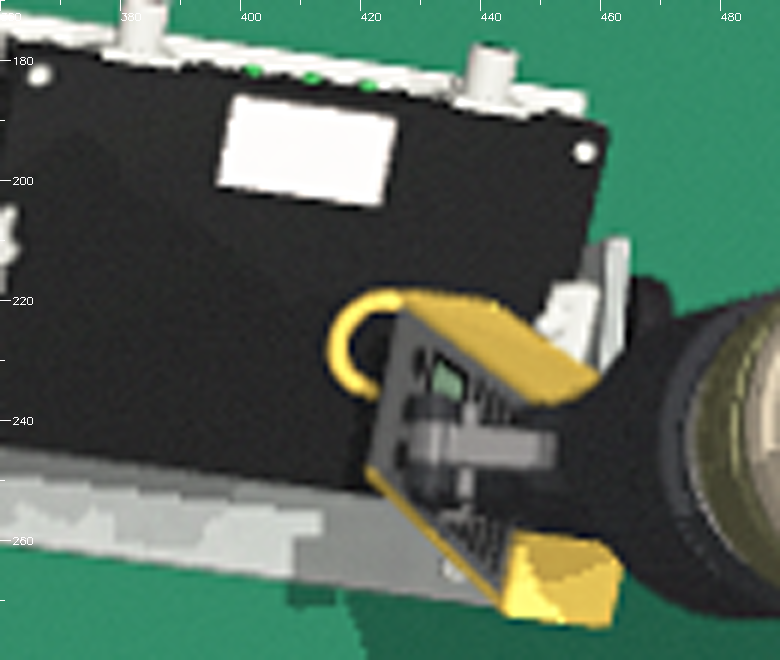

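Run:
```python
from tilt import *
obs={"scene":[((-15,31,30),(195,104.8)),((15,31,30),(187.2,96.8)),((-15,-31,30),(218.5,102.2))],"top":[((-15,31,30),(427.3,220.6)),((-15,-31,30),(421.6,248.2)),((-15,-31,160),(443.5,272)),((15,-31,160),(461.5,274.5)),]}
tcp=np.array([463.2,-259.9,223.4])/1000
def R(y,t): return Rn.from_euler("ZX",[y,t],degrees=True).as_matrix()
for th in (19,21,23):
    Rg=R(-96.95,th);o=tcp+[0,0,.022]-Rg[:,2]*.1295
    print(th,"origin",np.round(o*1000,1))
    for c in obs:
        for q,uv in obs[c]: print("  ",c,q,np.round(uv-proj(c,o+Rg@np.array(q)/1000)[0],1),end="")
        print()
def f(p):
    Rg=R(-96.95+p[4],p[0]);r=[]
    for c in obs:
        for q,uv in obs[c]: r+=list(proj(c,p[1:4]+Rg@np.array(q)/1000)[0]-uv)
    return np.array(r+[p[4]/1])
s=least_squares(f,[21,*o,0]);print(s.x,np.round(s.fun,1))
```

```text
19 origin [ 505.1 -265.   123. ]
   scene (-15, 31, 30) [-0.2 -0. ]   scene (15, 31, 30) [-1.3 -0.6]   scene (-15, -31, 30) [-1.9  0.5]
   top (-15, 31, 30) [1.5 1. ]   top (-15, -31, 30) [ 1.8 -2.5]   top (-15, -31, 160) [-0.4 -0.4]   top (15, -31, 160) [-0.1  0. ]
21 origin [ 509.3 -265.5  124.5]
   scene (-15, 31, 30) [1.2 0.3]   scene (15, 31, 30) [ 0.  -0.3]   scene (-15, -31, 30) [-0.4 -0.1]
   top (-15, 31, 30) [1.  2.6]   top (-15, -31, 30) [ 1.6 -0.6]   top (-15, -31, 160) [-0.  -0.8]   top (15, -31, 160) [ 0.3 -0.4]
23 origin [ 513.4 -266.   126.2]
   scene (-15, 31, 30) [2.5 0.6]   scene (15, 31, 30) [1.4 0. ]   scene (-15, -31, 30) [ 1.1 -0.6]
   top (-15, 31, 30) [0.5 4.3]   top (-15, -31, 30) [1.4 1.2]   top (-15, -31, 160) [ 0.3 -1.1]   top (15, -31, 160) [ 0.7 -0.7]
[20.01356539  0.50716219 -0.26759735  0.12213154 -0.57827051] [-1.2 -0.1  0.1  0.5  0.6 -0.  -0.3 -1.8 -1.   1.5  0.7  0.4  0.3  0.2
 -0.6]
```

```bash
python3 go.py 470.6 -262.6 200.2 -7.33
```

```text
t 12.35 pos [ 463.9 -260.3  224.6] head -6.93 tilt 0.02 F [ 0.18 -0.39 -2.38] open 29.5
delta [ 6.9  1.5 24.4] roll 0.4
```

>>> {"method": "send_rows", "body": {"deltas": [{"x": 2, "y": 1, "z": 6, "roll": 0.4}, {"x": 4, "y": 2, "z": 12, "roll": 0.4}, {"x": 6, "y": 2, "z": 18, "roll": 0.4}, {"x": 7, "y": 2, "z": 23, "roll": 0.4}, {"x": 7, "y": 2, "z": 23, "roll": 0.4}, {"x": 7, "y": 2, "z": 23, "roll": 0.4}]}}

```text
time: 12.95
eef_pos: [0.4705, -0.2629, 0.2011]
orientation: [-0.0, 0.998, -0.064, -0.0]
force: [0.6, -0.2, -2.5]
opening: 0.0297
```

```bash
python3 go.py 472.6 -263.2 191.3 -7.33
python3 - <<'E'
from h import *
for n in("scene","top"): cv2.imwrite(f"pics/{n}11.png",bot.get_image(n)[:,:,::-1])
crop("pics/scene11.png","pics/s11.png",165,70,80,75,9)
crop("pics/top11.png","pics/t11.png",390,190,90,90,7)
E
```

```text
t 12.95 pos [ 470.5 -262.9  201.1] head -7.32 tilt 0.03 F [ 0.61 -0.15 -2.49] open 29.7
delta [2.2 0.1 9.8] roll 0.01
```

View pics/s11.png

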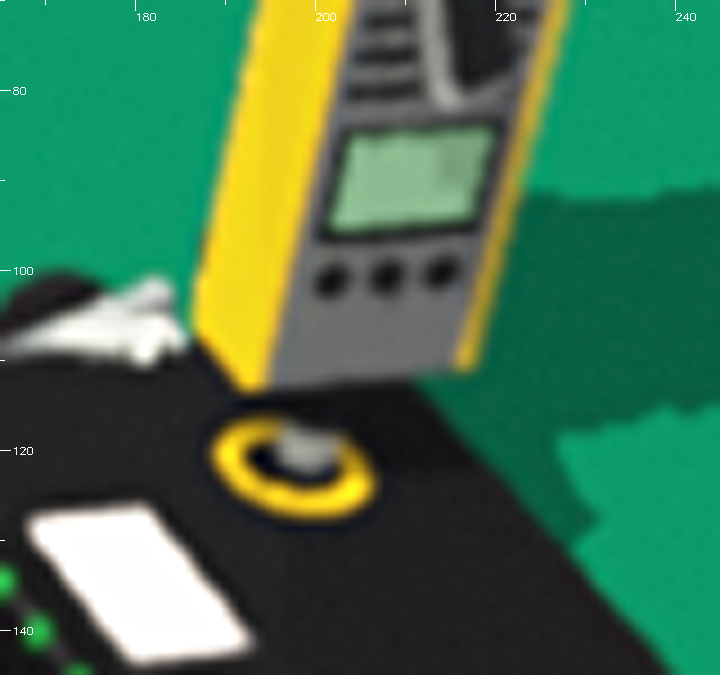

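View pics/t11.png

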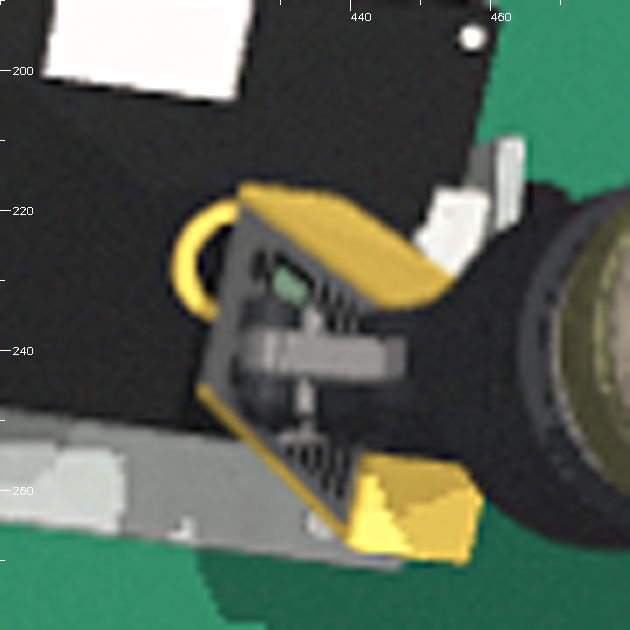

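Run:
```python
from fit import *
p=s.x;Rs,Rt,cov,base=model(p);S=cov(p[5],p[6])
for k in (0,5,6): print(k,proj("scene",S+Rt[:,2]*k/1000)[0],proj("scene",S+Rt@np.array([.007,0,k/1000]))[0],proj("scene",S+Rt@np.array([-.007,0,k/1000]))[0],proj("scene",S+Rt@np.array([0,.007,k/1000]))[0],proj("scene",S+Rt@np.array([0,-.007,k/1000]))[0])
```

```text
0 [197.5227 122.466 ] [194.7562 122.7448] [200.2713 122.1901] [199.0182 124.2124] [196.0386 120.733 ]
5 [197.9986 120.5477] [195.2267 120.8205] [200.7526 120.2778] [199.4993 122.291 ] [196.5095 118.8178]
6 [198.0942 120.163 ] [195.3212 120.4345] [200.8492 119.8943] [199.5959 121.9057] [196.604  118.4337]
```

>>> {"method": "send_rows", "body": {"deltas": [{"x": 1.5, "y": 0, "z": 0, "roll": 0}, {"x": 2.2, "y": 0, "z": 1.9, "roll": 0}, {"x": 3, "y": 0, "z": 3.7, "roll": 0}, {"x": 3.7, "y": 0, "z": 5.6, "roll": 0}, {"x": 3.7, "y": 0, "z": 5.6, "roll": 0}, {"x": 3.7, "y": 0, "z": 5.6, "roll": 0}, {"x": 3.7, "y": 0, "z": 5.6, "roll": 0}]}}

```text
time: 13.75
eef_pos: [0.4743, -0.2636, 0.196]
orientation: [0.0, 0.998, -0.064, 0.0]
force: [-0.8, -0.5, 0.0]
opening: 0.0299
```

```bash
for i in 1 2 3; do python3 go.py 472.6 -263.2 191.3 -7.33; done
python3 - <<'E'
from h import *
for n in("scene",): cv2.imwrite(f"pics/{n}12.png",bot.get_image(n)[:,:,::-1])
crop("pics/scene12.png","pics/s12.png",165,70,80,75,9)
E
```

```text
t 13.75 pos [ 474.3 -263.6  196. ] head -7.33 tilt 0.03 F [-0.78 -0.55  0.04] open 29.9
delta [-1.8 -0.2  4.7] roll 0.0
t 13.75 pos [ 474.3 -263.6  196. ] head -7.33 tilt 0.03 F [-0.78 -0.55  0.04] open 29.9
delta [-1.8 -0.2  4.7] roll 0.0
t 13.75 pos [ 474.3 -263.6  196. ] head -7.33 tilt 0.03 F [-0.78 -0.55  0.04] open 29.9
delta [-1.8 -0.2  4.7] roll 0.0
```

View pics/s12.png

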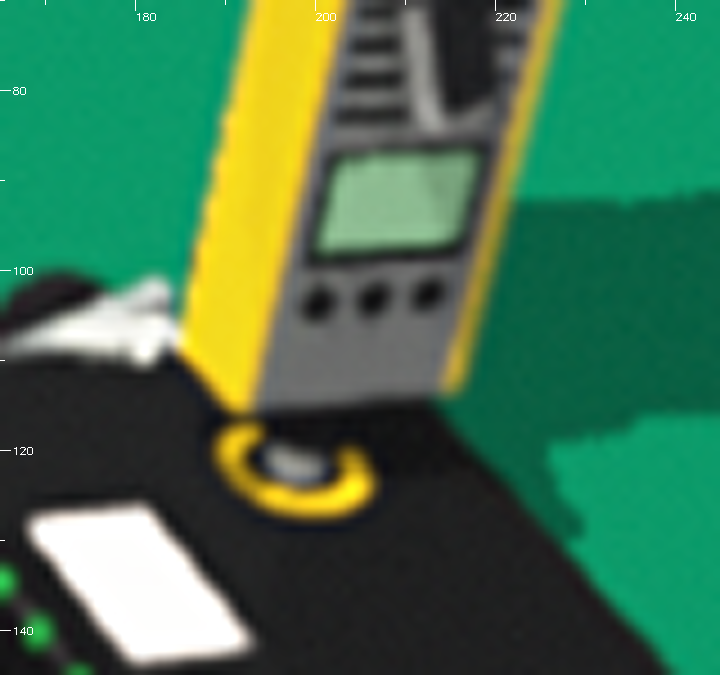

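>>> {"method": "send_rows", "body": {"deltas": [{"x": 0.3, "y": 0, "z": 0.8, "roll": 0}, {"x": 0.6, "y": 0, "z": 1.6, "roll": 0}, {"x": 0.6, "y": 0, "z": 1.6, "roll": 0}, {"x": 0.6, "y": 0, "z": 1.6, "roll": 0}]}}

```text
time: 14.2
eef_pos: [0.4749, -0.2637, 0.1943]
orientation: [0.0, 0.998, -0.064, 0.0]
force: [-0.8, -0.5, 1.5]
opening: 0.0298
```

Run:
```python
from h import *
F=[];T=[]
for i in range(8):
    im=bot.get_image("scene" if i%2 else "top");st=bot.get_state();F.append(st["force"]);T.append(np.r_[st["eef_pos"]*1000])
    cv2.imwrite(f"pics/{'scene' if i%2 else 'top'}13.png",im[:,:,::-1])
print(st["time"],np.mean(F,0),np.std(F,0),np.mean(T,0))
crop("pics/scene13.png","pics/s13.png",165,10,110,120,6)
crop("pics/top13.png","pics/t13.png",390,190,90,90,7)
```

```text
14.6 [-0.4747019  -0.25631229  1.6559357 ] [0.39405321 0.64081447 0.72432342] [ 474.93031384 -263.64206201  194.20065356]
```

View pics/s13.png

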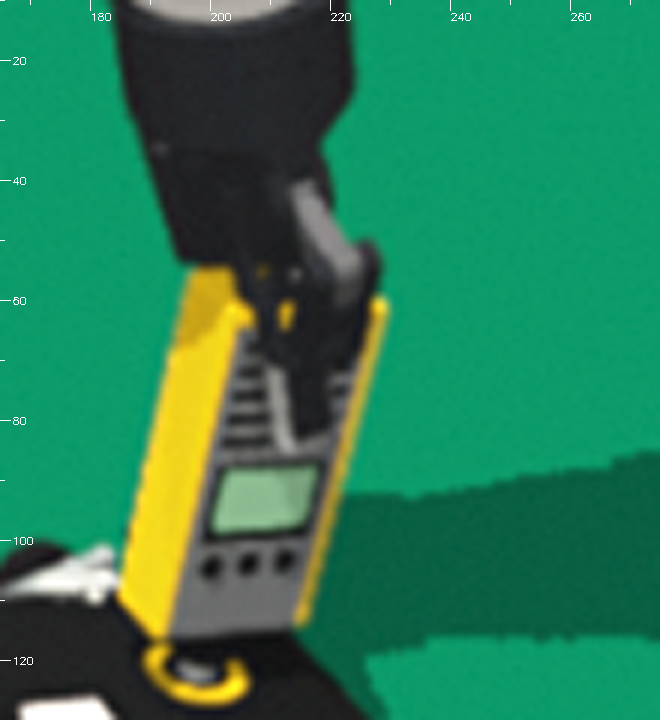

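View pics/t13.png

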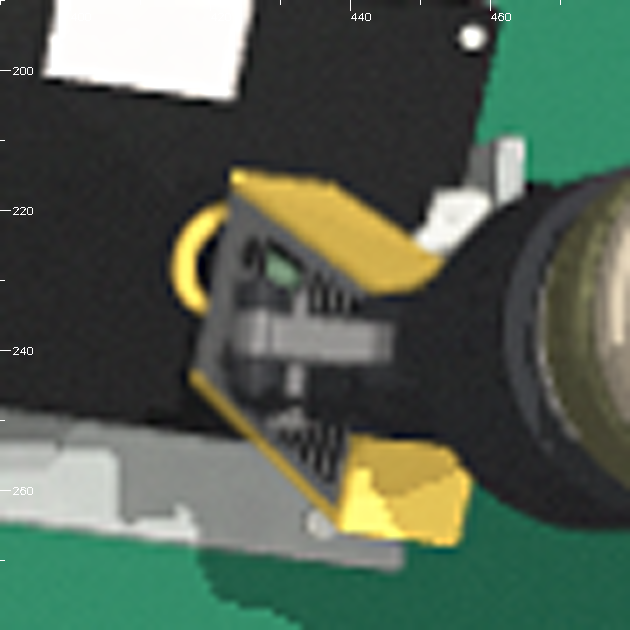

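Run:
```python
from fit import *
p=s.x;Rs,Rt,cov,base=model(p);S=cov(p[5],p[6])
obs={"scene":[((-15,31,30),(191.8,116)),((15,31,30),(184,109)),((-15,-31,30),(214,114.3)),((-15,31,160),(205.2,63.5)),((-15,-31,160),(228.3,60.5))],
"top":[((-15,31,30),(422.8,217.5)),((-15,-31,30),(417.3,244)),((-15,-31,160),(438.5,265.8)),((15,-31,160),(456,268))]}
def R(y,t): return Rn.from_euler("ZX",[y,t],degrees=True).as_matrix()
o0=np.array([474.9,-263.6,194.2+22])/1000
for sel in (["scene"],["top"],["scene","top"]):
    def f(q):
        Rg=R(-97.33,q[0]);r=[]
        for c in sel:
            for a,uv in obs[c]: r+=list(proj(c,q[1:4]+Rg@np.array(a)/1000)[0]-uv)
        pv=q[1:4]+Rg[:,2]*.1295
        return np.array(r+list((pv-o0)/.003))
    z=least_squares(f,[21,.52,-.269,.095]);o=z.x[1:]
    print(sel,"th %.2f"%z.x[0],np.round(o*1000,1),"in spot frame",np.round(Rt.T@(o-S)*1000,1),np.round(z.fun,1))
for th in (20,21,22):
    o=o0-R(-97.33,th)[:,2]*.1295;print(th,np.round(Rt.T@(o-S)*1000,1))
```

```text
['scene'] th 21.11 [ 519.8 -269.3   94.2] in spot frame [ 0.6 -0.  -2.8] [-1.3  0.9  0.1  0.4  1.3  0.2 -1.6 -1.9  1.4  0.4 -0.5  0.1 -0.4]
['top'] th 19.43 [ 517.  -270.    93.6] in spot frame [-2.1 -1.  -2.4] [-0.1 -1.9 -0.6  1.6  0.5  0.1 -0.1  0.1 -0.2 -0.3 -0.2]
['scene', 'top'] th 20.26 [ 518.1 -270.4   93. ] in spot frame [-1.2 -1.3 -3.4] [-1.1  0.9  0.3  0.5  1.6 -0.1 -2.3 -1.7  0.8  0.2 -0.  -2.2 -0.6  1.2
  0.2  0.6 -0.4  0.6 -0.4 -0.4 -0.6]
20 [-0.1 -0.1 -2.1]
21 [ 2.1 -0.1 -2.2]
22 [ 4.4 -0.1 -2.2]
```

>>> {"method": "send_rows", "body": {"deltas": [{"x": 0, "y": 0, "z": 0, "roll": 0}, {"x": 0, "y": 0, "z": 0, "roll": 0}, {"x": 0, "y": 0, "z": 0, "roll": 0}, {"x": 0, "y": 0, "z": 0, "roll": 0}, {"x": 0, "y": 0, "z": 0, "roll": 0}, {"x": 0, "y": 0, "z": 0, "roll": 0}, {"x": 0, "y": 0, "z": 0, "roll": 0}, {"x": 0, "y": 0, "z": 0, "roll": 0}]}}

```text
time: 15.4
eef_pos: [0.4749, -0.2636, 0.1942]
orientation: [0.0, 0.998, -0.064, 0.0]
force: [0.3, -1.1, 2.4]
opening: 0.0294
```

Run:
```python
from h import *
F=[]
for i in range(12):
    im=bot.get_image("scene");st=bot.get_state();F.append(st["force"])
cv2.imwrite("pics/scene14.png",im[:,:,::-1])
print(st["time"],np.mean(F,0),np.std(F,0)/12**.5,st["eef_pos"])
a=cv2.imread("pics/scene0.png").astype(int);b=im[:,:,::-1].astype(int)
for nm,(u,v,w,h) in dict(plate=(375,285,60,62),bin=(170,275,150,140),unit=(137,100,45,100),label=(165,125,30,25),shim=(140,262,60,50),att=(325,165,28,40)).items():
    print(nm,cv2.phaseCorrelate(a[v:v+h,u:u+w].mean(2).copy(),b[v:v+h,u:u+w].mean(2).copy()))
```

```text
16.0 [ 0.03919334 -0.8354858   2.03118085] [0.16416908 0.09365728 0.16686771] [ 0.47485714 -0.26360002  0.19411429]
plate ((-0.0210599416909929, 0.04439582025594646), 0.9426584112732621)
bin ((-0.01740767152445244, 0.016812047926336504), 1.008414244152258)
unit ((0.46348252058224304, -0.027752311521567208), 0.9914893781849088)
label ((0.015295389692282058, 0.5232345901068616), 0.9681775355695328)
shim ((0.016737815881011642, -0.023383997757733255), 1.004294028835528)
att ((-0.02702516465309479, 0.017363946950734288), 0.9576052789103862)
```

View pics/scene14.png

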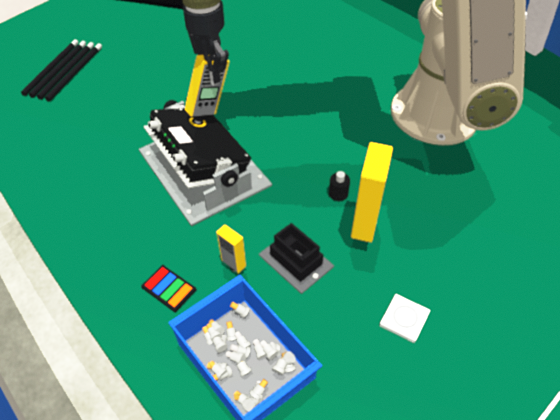

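Run:
```python
from h import *
L=[("scene",i) for i in (4,6,10,11,12,14)]
a=cv2.imread("pics/scene0.png").mean(2)
for n,i in L:
    b=cv2.imread(f"pics/{n}{i}.png").mean(2)
    for (u,v,w,h) in [(160,122,36,30),(137,115,45,85)]:
        w_=cv2.createHanningWindow((w,h),cv2.CV_64F)
        print(i,np.round(cv2.phaseCorrelate(a[v:v+h,u:u+w].copy(),b[v:v+h,u:u+w].copy(),w_)[0],3),end=" ")
    print()
a=cv2.imread("pics/top0.png").mean(2)
for i in (4,9,10,11,13):
    b=cv2.imread(f"pics/top{i}.png").mean(2);u,v,w,h=360,165,55,45
    print("top",i,np.round(cv2.phaseCorrelate(a[v:v+h,u:u+w].copy(),b[v:v+h,u:u+w].copy(),cv2.createHanningWindow((w,h),cv2.CV_64F))[0],3))
```

```text
4 [-0.026  0.097] 4 [ 0.486 -0.05 ] 
6 [-0.026  0.091] 6 [ 0.451 -0.004] 
10 [-0.     0.059] 10 [ 0.497 -0.035] 
11 [-0.019 -0.009] 11 [ 0.442 -0.018] 
12 [-0.05  -0.014] 12 [ 0.486 -0.051] 
14 [-0.001  0.018] 14 [ 0.517 -0.036] 
top 4 [0.037 0.506]
top 9 [0.043 0.497]
top 10 [-0.01   0.472]
top 11 [-0.028  0.445]
top 13 [-0.003  0.461]
```

>>> {"method": "send_rows", "body": {"deltas": [{"x": -0.2, "y": 0, "z": -0.5, "roll": 0}, {"x": -0.2, "y": 0, "z": -0.5, "roll": 0}, {"x": -0.2, "y": 0, "z": -0.5, "roll": 0}, {"x": -0.2, "y": 0, "z": -0.5, "roll": 0}, {"x": -0.2, "y": 0, "z": -0.5, "roll": 0}, {"x": -0.2, "y": 0, "z": -0.5, "roll": 0}, {"x": -0.2, "y": 0, "z": -0.5, "roll": 0}, {"x": -0.2, "y": 0, "z": -0.5, "roll": 0}, {"x": -0.2, "y": 0, "z": -0.5, "roll": 0}, {"x": -0.2, "y": 0, "z": -0.5, "roll": 0}, {"x": -0.2, "y": 0, "z": -0.5, "roll": 0}, {"x": -0.2, "y": 0, "z": -0.5, "roll": 0}]}}

```text
time: 17.2
eef_pos: [0.4746, -0.2635, 0.1946]
orientation: [0.0, 0.998, -0.064, -0.0]
force: [-0.2, -1.5, 1.2]
opening: 0.0293
```

Run:
```python
from h import *
F=[]
for i in range(10):
    im=bot.get_image("scene");st=bot.get_state();F.append(st["force"])
print(st["time"],np.mean(F,0),st["eef_pos"])
cv2.imwrite("pics/scene15.png",im[:,:,::-1])
crop("pics/scene15.png","pics/s15.png",165,70,80,75,9)
```

```text
17.7 [ 0.13212787 -0.88062568  1.33090291] [ 0.4746311  -0.26352206  0.19457567]
```

View pics/s15.png

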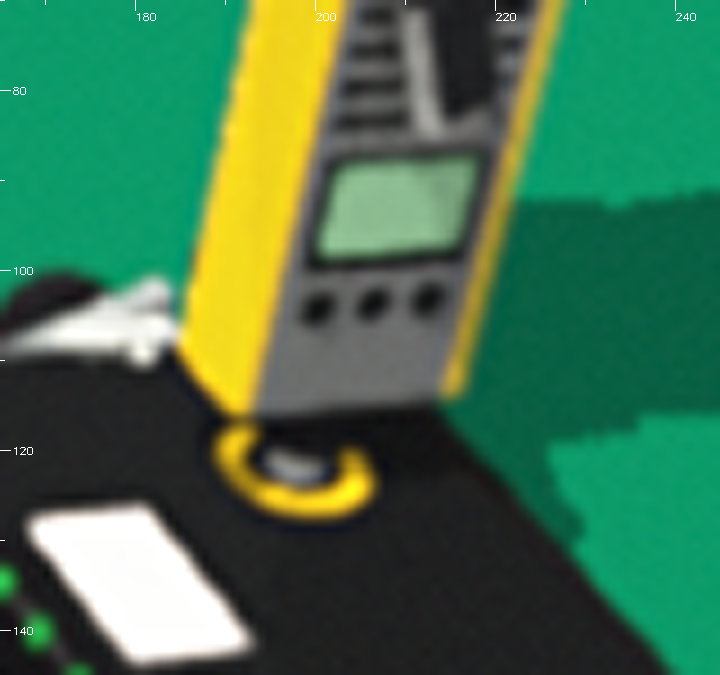

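The picture shows the nose foot at about (197.5, 121.5), inside the yellow ring, with the collar clear of the cover. The push is steady, about 3.6 N from the change in Fz. I am handing in.

```bash
python3 -c "
from rig import bot
print(bot.close_job())"
```

```text
the job is handed in; nothing more can be done
None
```

I did the zero check and then the cover measurement in the order asked, and handed the job in at about 18 s with the gauge still pressed on the spot.

- **Zero check:** I drew the middle-sized gauge straight up out of its holster. I held it upright on the middle of the zero plate for about 1.8 s. The contact force was about 3.7–4.2 N, with the nose roughly half-way in by the known heights.
- **Tilting the gauge:** The moves cannot tilt the hand, so I turned the gauge about the jaw axis by pushing its side against the fixed holster's rim. The gripper body touched nothing.
- **Cover measurement:** The nose is inside the yellow ring and looks centred to within about 2 mm. The final contact force is about 3.6–3.7 N, close to half-way in and not bottomed.

**Checks that disagreed:**
- **Angle:** I measured the cover's tilt as 21.5–22°. The gauge's tilt came out as 21.1–21.2° from the scene camera, about 21.3° from the push geometry and 19.4° from the top camera alone. It may therefore be 0.5–2° off square.
- **Depth:** Before a final 0.5 mm back-off, the cameras put the nose 2–3.5 mm in while the force suggested about 5 mm, so the depth is only good to about 1.5 mm.

The before-and-after pictures show the zero plate, bin, shim case, attenuator and the unit's tilt unmoved. The unit showed a 0.5 px shift in some of these comparisons. It was already there before the nose touched the cover and did not change afterwards, so I took it for an artefact of the comparison.

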